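# Clamp a glued ferrite core with the one-hand bar clamp

### The arm

A 6-joint arm with a two-finger parallel gripper is mounted at the origin on the work surface. World frame = base frame: x ahead of the robot, y to its left, z up, the work surface at z = 0. Lengths are in m, angles in degrees, forces in N, time in s.
With the tool pointing down it reaches from about 0.25 to 0.725 m from the base axis. Payload 9.7 kg.
Tool frame: the origin (TCP) lies on the centre line of the jaws, within the pads' length; the fingertips stand bot.nose_length ahead of it and the grasp point (between the pads) lies 11 mm behind it (bot.nose_length is the distance from the TCP to the fingertips, in m); z points along the fingers, y is the line along which they close (so a half turn about z gives the same grasp; the last joint's range is limited). The gripper opens to 85 mm and grips with 20 to 120 N. Pads are 22 mm wide; open, the fingers measure 114 mm over their backs; the gripper's body (76 mm by 85 mm) begins 54 mm behind the grasp point. The pads swing forward as they close: fully open they stand 13 mm farther back than shut.
Start: joints at [73.625, 4.979, 10.078, 95.1, 0, 90], TCP at [0.155, 0.528, 0.239] pointing down, gripper open.
Joint ranges: [-179.16, 179.16], [-48.56, 103.87], [-65.8, 70.77], [-126.05, 130.52], [-82.76, 87.17], [-180, 180]. Speed limits (degrees/s): [127.2, 127.2, 147.25, 180, 180, 180].

### API

Orientations are given as [roll, pitch, yaw] about the fixed x, y, z axes, in that order (R = Rz(yaw) Ry(pitch) Rx(roll)).
In Python, from workcell import bot gives the robot as it stands. The module is installed in compiled form; this text tells all that it offers.
- The arm moves only by the shell command python3 -m inch 'ROWS' [OPENING] [FORCE]. ROWS is JSON, a list of rows, each a list of 4 numbers: the shift along the world's x, y, z in cm, then the turn about the world's z in degrees. A call has exactly 8 rows; each row is the pose to reach, as a shift and turn from the pose commanded when the call began; what a row does not reach only later rows make up. A row lasts 1/8 s, in which the tool goes at most 62.5 mm and 10.7 degrees, less where a joint would pass 70% of its speed; a pose out of reach is approached as far as the arm can. A call with a gripper value outside its range is refused whole. OPENING is the finger opening in cm, from 0 to 8.54, set as the call begins (- or left out, the last holds). The fingers move at their own pace and stop on an object; FORCE is the grip in N (left out, the last holds). Time passes only in rows, so rows that repeat a pose let the fingers close, or fill a call up. It gives the time, the measured TCP pose, the force, the opening and the grip force at its end, in the units of the state.
- bot.get_obs(): the state, without advancing time (a new reading comes with each control period).
- bot.camera(name): name is "scene" or "top"; returns a dict with "img" (400x640x3 uint8, red, green, blue), "fovy" (degrees; the focal length in pixels is half the picture's height over the tangent of half this angle, whatever the lens; pixels are square), "cx", "cy" (the principal point, pixels), "dist" ([k1, k2, p1, p2, k3] as OpenCV has them; the pictures are not rectified), "R" (3x3) and "t" (3): a world point X has camera coordinates R X + t. Camera axes: x right, y down, z forward; pixel columns grow to the right and rows downward; lengths in m; the calibration is good to about 2 mm. A picture is of the moment at which its call begins. There is no depth.
- bot.job_done(): hands the job in; it is judged then, once.
Trained networks look in a picture, given as the dict that the camera call returned (one of the last four; its "shot" number tells which), for a name from the list of things; names that differ only in an ending like _2 or _b are one class to them, and where a whole thing is asked for, a point or a joint stands for the part that bears it (a point fixed in the world has none). Each returns a list of dicts, best first, with "score" (0 to 1); they miss things now and then, are a little off and sometimes report something else, mostly with a low value. They report only what shows in the picture. A call takes as long as a camera call. They do not tell look-alikes from the thing itself.
- bot.find_in(thing, picture): "point" ([column, row] in pixels, amid what is visible of it).
- bot.landmark_of(thing, picture): "point" ([column, row] in pixels: a listed point, or the origin of a listed thing).
The state is a dict: "time": time; "q": joint angles; "qd": joint speeds; "joint_efforts": joint torques, N m; "ee_pos": TCP position; "tcp_rot": TCP orientation; "wrist_force": force on the tool from outside, world axes, zero at the start; "torque": the same for the moment, N m; "opening": finger opening in m; "grasp_force": force on a finger pad.
Only numpy, scipy, OpenCV 4.12 (cv2) and the standard library are available. Lean on these libraries where they do the work, as an engineer would, in place of code of your own. Each camera call takes 0.05 s, during which the arm holds its last target. There are 200 camera calls.

### The job

On the wooden board a freshly glued ferrite core stands between the open jaws of the one-hand bar clamp. Squeeze the trigger towards the handle and let it spring back, over and over, until the sprung pad of the moving jaw closes on the core, then press on until that pad is pushed in about half of its travel and finish like that, still holding the trigger squeezed at that pressure (do not let go). The ferrite is brittle, so never drive the pad to its stop; work only with trigger and handle, keep your fingers off the moving jaw and the core, and leave the other things on the bench where they are.

Things in the scene. Friction and masses are not known exactly. Their poses are not given: they have to be found in the camera images.
- clamp: Fixed wooden board (440 x 250 x 18 mm) with the one-hand bar clamp. Origin on the bench under the front face of the fixed black handle; x runs along the bar from handle to jaws, z up. Along it: handle x -18 to 0 mm, trigger, grey fixed jaw x 68 to 80 (up to z 90), core, moving jaw. Head cheeks reach z 62. A die-cast box (95 x 72 mm, knob up to z 93) stands at x -85, y -135.
- handle_top (a point): Middle of the top of the fixed upright black handle (18 mm thick along the clamp's x, 28 mm wide), 150 mm above the bench. Only handle and trigger rise above z 90 along the clamp.
- trigger_top (a point): Middle of the top (144 mm above the bench) of the trigger, an upright black bar 9 mm thick along the clamp's x, 22 mm wide, free all round above z 90. At rest its faces are 23 and 32 mm ahead of the handle's front face (handle and trigger together span 50 mm); fully squeezed the pair spans 30 mm.
- trigger (a joint): Travel of the trigger straight towards the handle (clamp's -x), m: 0 at rest, 0.020 fully squeezed. A 3 to 5 N spring brings it back. Squeezing drags bar and jaw along, mm for mm, by a ratchet of 6 mm pitch (up to 6 mm free play first; a full stroke gains about 18 mm); on the way back the bar stays.
- jaw (a joint): Travel of the bar with the moving jaw from fully open towards the fixed jaw (the clamp's -x), m: 0 open, 0.100 the most. Starts at 0.005 to 0.045. Friction of about 5 N keeps it where it is left; if the trigger is let go with the pad pressed harder than that, the jaw slips back until the pad pushes with 5 N.
- jaw_top (a point): Middle of the top of the moving jaw (16 mm thick, 44 mm wide), 87 mm above the bench, 25 mm beyond the face of the unpressed pad.
- pad (a joint): How far the sprung rubber-faced pad on the moving jaw is pushed in towards its jaw, m: 0 free, 0.010 at its stop. Spring 2000 N/m, so 0.005 means about 10 N on the core.
- pad_face (a point): Middle of the pad's front face (32 x 28 mm), which meets the core.
- fixed_jaw_face (a point): Middle of the fixed jaw's face, towards the core.
- core_center (a point): Centre of the loose ferrite core: two dark grey halves round a copper winding, 44 mm along the clamp's x, 36 mm wide, 32 mm high, 120 g, standing on two rails 40 mm above the bench, 1 to 6 mm off the fixed jaw; it slides against it as the jaw closes.
- core: The same core; origin at the centre of its underside, x along the clamp.
- toroid: Bystander: dark ring core, 40 mm across, 14 mm high, lying on the board beside the clamp.
- spare_core: Bystander: another, smaller core (40 x 30 x 28 mm) lying on the board beside the clamp.
- rod_coil: Bystander: blue rod 160 mm long with a copper winding, lying on the bench on the right.
- screw_jar: Bystander: jar 56 mm across, 70 mm high, on the bench on the right.
- screwdriver: Bystander: screwdriver lying on the bench on the left.
- marker_a: Bystander: marker pen 130 mm long, lying on the bench on the left.
- marker_b: Bystander: another such marker pen.
- mug: Bystander: white mug 80 mm across, 90 mm high, on the left.
Not all that is in view belongs to the job. Leave any blue or red look-alike of the core alone.

How it is judged (in metres and radians):
On the way, in this order (a step that is already met when the one before it is completed fails the run):
1. the trigger is squeezed a full stroke (value of joint trigger above 0.014 m), for 0.05 s.
2. the trigger is let back for another stroke (value of joint trigger below 0.006 m), for 0.05 s.
At the end, for the whole second after the job is handed in: The core is gripped between the jaws, upright and at rest, the pad pressed in 2.5 to 7.5 mm of its 10 mm (4 to 17 N on the core), and the robot still holds the trigger with more than 3 N; at least two strokes were made (value of joint pad between 0.0025 and 0.0075 m and contact force between pad and core between 4 and 17 N and contact force between any of the fingers, the arm and trigger above 3 N and velocity of joint jaw below 0.003 m/s and linear speed of core below 0.01 m/s and angle between core's own z axis and vertical below 0.12 rad); the arm keeps its last pose, push and grip.
It fails at once if the core is crushed (more than 22 N from the pad, or the pad at its stop) (contact force between pad and core above 22 N or value of joint pad above 0.0098 m).
It fails at once if the robot pushes the moving jaw, its bar or the core itself (contact force between any of the fingers, the arm and jaw above 2 N or contact force between any of the fingers, the arm and core above 2 N).
It fails at once if a bystander is moved by more than 20 mm (distance of any of toroid, spare_core, rod_coil, screw_jar, screwdriver, mug, marker_a, marker_b from where it was at the start of the episode above 0.02 m).
It also fails if it takes over 58 s, if anything falls off the work surface, if the arm or the gripper's body presses on something with over 40 N, if the wrist force passes 120 N, or if a joint passes its speed limit or range.

## Working session

There is one attempt and no reset: what is moved stays moved. The work goes in short steps, Python scripts to look and compute and a shell command to move; the robot and the scene stay as the last step left them, time stands still between calls to the robot, and variables do not carry over. Pictures are saved under pics/ and viewed, at most 10 in all, crops included, and the job is handed in when it is done.

```bash
mkdir -p pics; cat > h.py <<'E'
import numpy as np,cv2
from workcell import bot
def K(p):
    f=p["img"].shape[0]/2/np.tan(np.radians(p["fovy"])/2)
    return np.array([[f,0,p["cx"]],[0,f,p["cy"]],[0,0,1.]])
def at_z(p,uv,z):
    n=cv2.undistortPoints(np.array([[uv]],float),K(p),np.array(p["dist"],float))[0,0]
    R=np.array(p["R"]);t=np.array(p["t"]);d=R.T@np.array([n[0],n[1],1]);c=-R.T@t
    return c+d*(z-c[2])/d[2]
def save(p,n): cv2.imwrite(n,p["img"][:,:,::-1])
E
python3 - <<'E'
from h import *
print(bot.nose_length)
for n in("scene","top"):
    p=bot.camera(n);save(p,f"pics/{n}.png")
    for th,z in(("handle_top",.15),("trigger_top",.144),("jaw_top",.087),("core_center",.056),("pad_face",.056),("fixed_jaw_face",.056),("clamp",0)):
        for r in bot.landmark_of(th,p)[:2]:
            print(n,th,round(r["score"],2),np.round(r["point"]),np.round(at_z(p,r["point"],z),4))
E
```

```text
0.008
scene handle_top 0.67 [315. 182.] [ 0.5175 -0.0843  0.15  ]
scene trigger_top 0.44 [315. 193.] [ 0.5405 -0.054   0.144 ]
scene jaw_top 0.73 [331. 250.] [0.5948 0.1048 0.087 ]
scene jaw_top 0.67 [323. 230.] [0.5745 0.0347 0.087 ]
scene core_center 0.66 [374. 300.] [0.5816 0.2774 0.056 ]
scene core_center 0.56 [382. 210.] [0.3668 0.0538 0.056 ]
scene pad_face 0.66 [319. 225.] [ 0.5578 -0.01    0.056 ]
scene pad_face 0.36 [333. 254.] [0.5861 0.1004 0.056 ]
scene clamp 0.73 [317. 219.] [ 0.526  -0.0709 -0.    ]
scene clamp 0.56 [396. 346.] [0.5964 0.3884 0.    ]
top handle_top 0.92 [355. 205.] [ 0.5284 -0.0842  0.15  ]
top handle_top 0.55 [464. 191.] [ 0.5613 -0.3759  0.15  ]
top trigger_top 0.61 [342. 204.] [ 0.5318 -0.0518  0.144 ]
top jaw_top 0.56 [282. 183.] [0.6007 0.1122 0.087 ]
top core_center 0.76 [318. 200.] [0.5573 0.0136 0.056 ]
top core_center 0.72 [233. 198.] [0.5651 0.253  0.056 ]
top pad_face 0.49 [291. 189.] [0.5883 0.0887 0.056 ]
top fixed_jaw_face 0.86 [326. 205.] [ 0.5412 -0.0115  0.056 ]
top fixed_jaw_face 0.7 [346. 178.] [ 0.6179 -0.0676  0.056 ]
top clamp 0.85 [350. 215.] [ 0.5179 -0.0822  0.    ]
```

```bash
python3 -c "
import cv2
a=cv2.imread('pics/top.png');cv2.imwrite('pics/topc.png',cv2.resize(a[120:270,220:420],None,fx=4,fy=4,interpolation=2))"
```

```text
(no output)
```

View pics/scene.png

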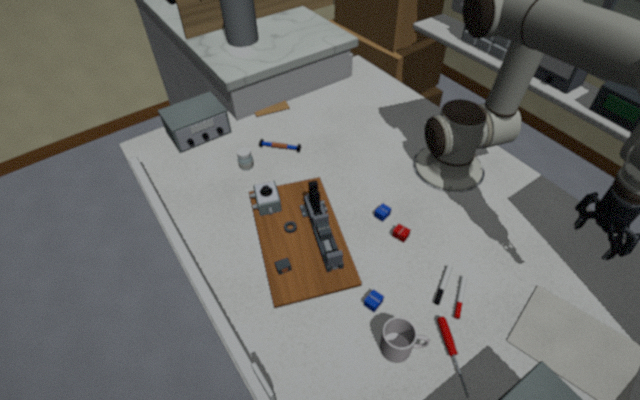

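View pics/topc.png

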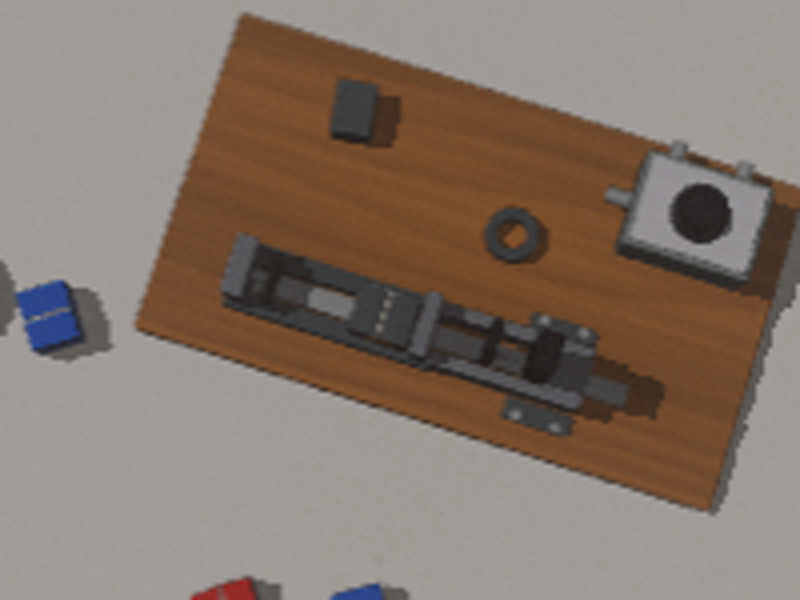

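Scene: the clamp is on the board, with handle about (315,182) and trigger about (315,193). In the top crop the handle is at (545,355) and the trigger at (490,340), i.e. full-picture (356,209) and (342,205). The real core sits between the jaws at (318,200). The blue and red look-alikes and the spare core (309,147) lie elsewhere, and I leave them alone. Next is the board yaw and the required shift.

```bash
python3 - <<'E'
from h import *
p=bot.camera("top")
c=lambda u,v:[220+u/4-.4,120+v/4-.4]
P=[at_z(p,c(*q),.018)[:2] for q in((137,328),(713,510),(242,14),(798,187))]
for a,b in((1,0),(3,2)):
    d=P[a]-P[b]; d=-d; print(np.degrees(np.arctan2(d[1],d[0])),np.linalg.norm(d))
d=P[2]-P[0];print(np.degrees(np.arctan2(d[1],d[0]))+90,np.linalg.norm(d))
yaw=np.radians(72.5);ex=np.array([np.cos(yaw),np.sin(yaw)])
for n,z,x in(("handle_top",.15,-.009),("trigger_top",.144,.0275),("fixed_jaw_face",.056,.08),("core_center",.056,0),("pad_face",.056,0),("jaw_top",.087,0),("clamp",0,0)):
    r=bot.landmark_of(n,p)
    if r: X=at_z(p,r[0]["point"],z)[:2];print(n,X,"origin:",X-x*ex)
print("handle crop", at_z(p,c(546,357),.147)[:2]+.009*ex,"trig", at_z(p,c(492,341),.144)[:2]-.0275*ex)
o=bot.get_obs();print(o["time"],o["ee_pos"],o["tcp_rot"],o["opening"],o["wrist_force"])
E
```

```text
71.44178312956716 0.43781664984962637
71.3307852585067 0.43227933975858673
71.71211767452003 0.24727919934603462
handle_top [ 0.5167638 -0.0880622] origin: [ 0.51947015 -0.07947875]
trigger_top [ 0.53276261 -0.05599113] origin: [ 0.5244932  -0.08221835]
fixed_jaw_face [ 0.54445948 -0.00284448] origin: [ 0.52040302 -0.07914184]
core_center [0.55997723 0.02122738] origin: [0.55997723 0.02122738]
pad_face [0.58101038 0.09637985] origin: [0.58101038 0.09637985]
jaw_top [0.59586559 0.11085871] origin: [0.59586559 0.11085871]
clamp [ 0.51447974 -0.07561037] origin: [ 0.51447974 -0.07561037]
handle crop [ 0.52202101 -0.07950107] trig [ 0.52255767 -0.0792777 ]
1.2 [0.15504306 0.52769265 0.23929098] [ 1.79998981e+02 -1.06979596e-03  1.63626777e+02] 0.08544266576803784 [-1.16044301  0.84006394 -0.69221832]
```

```bash
python3 -m inch '[[3,-5,0,0],[6.1,-10,0,0],[9.2,-15,0,-1],[12.3,-20,0,-2],[15.4,-25,0,-2.1],[18.5,-30,0,-2.1],[21.5,-35,0,-2.1],[24.5,-40,0,-2.1]]' 8.54 60
python3 -m inch '[[3,-5,0,0],[6.1,-10,0,0],[9.2,-15,-1,0],[12.3,-20.1,-3,0],[12.3,-20.1,-4,0],[12.3,-20.1,-4,0],[12.3,-20.1,-4,0],[12.3,-20.1,-4,0]]'
python3 - <<'E'
from h import *
o=bot.get_obs();print(o["ee_pos"],o["tcp_rot"],o["wrist_force"])
for n in("scene","top"):
    p=bot.camera(n);u,v=(315,190) if n=="scene" else (342,205)
    im=cv2.resize(p["img"][v-50:v+50,u-66:u+66],None,fx=3,fy=3,interpolation=2)
    globals()[n]=im
cv2.imwrite("pics/a.png",np.hstack([scene,top])[:,:,::-1])
E
```

```text
time: 2.2
ee_pos: [0.4007, 0.1259, 0.2396]
tcp_rot: [180.0, 0.0, 161.5]
wrist_force: [1.0, 1.2, 0.6]
opening: 0.0857
grasp_force: 0.0
time: 3.2
ee_pos: [0.5231, -0.0724, 0.2004]
tcp_rot: [180.0, 0.1, 161.6]
wrist_force: [0.1, -0.8, 0.2]
opening: 0.0851
grasp_force: 0.0
[ 0.52308015 -0.07235584  0.20044063] [1.79979428e+02 9.94594048e-02 1.61614862e+02] [ 0.10783548 -0.76156357  0.15313661]
```

View pics/a.png

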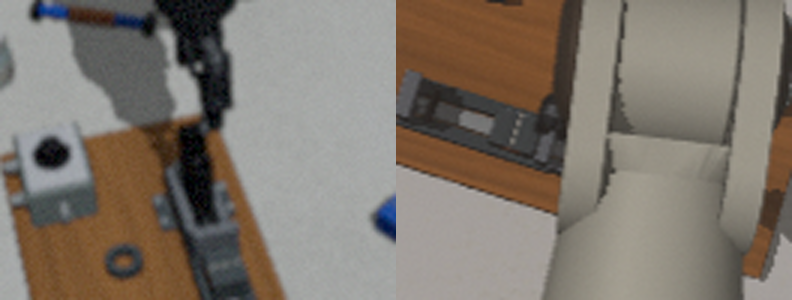

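Left panel: the fingers are above the handle and trigger tops (about (200,150)). Right panel: the arm hides them, and only the jaws and core show on the left. Descending.

```bash
python3 -m inch '[[0,0,-1.5,0],[0,0,-3,0],[0,0,-4.5,0],[0,0,-6,0],[0,0,-7.5,0],[0,0,-9,0],[0,0,-9,0],[0,0,-9,0]]'
python3 -m inch '[[0,0,0,0],[0,0,0,0],[0,0,0,0],[0,0,0,0],[0,0,0,0],[0,0,0,0],[0,0,0,0],[0,0,0,0]]' 6.0 60
```

```text
time: 4.3
ee_pos: [0.5232, -0.0734, 0.1097]
tcp_rot: [180.0, 0.0, 161.5]
wrist_force: [-0.8, 0.0, -0.2]
opening: 0.0852
grasp_force: 0.0
time: 5.3
ee_pos: [0.523, -0.0733, 0.1093]
tcp_rot: [-180.0, -0.0, 161.5]
wrist_force: [-0.6, 0.3, -0.4]
opening: 0.0603
grasp_force: 0.0
```

```bash
python3 -m inch '[[-0.1,-0.3,0,0],[-0.16,-0.47,0,0],[-0.22,-0.66,0,0],[-0.22,-0.66,0,0],[-0.22,-0.66,0,0],[-0.22,-0.66,0,0],[-0.22,-0.66,0,0],[-0.22,-0.66,0,0]]'
python3 -c "
from h import *
for i in range(4):
    p=bot.camera('scene');print(bot.get_obs()['wrist_force'])"
```

```text
time: 6.3
ee_pos: [0.5209, -0.0798, 0.1093]
tcp_rot: [180.0, -0.0, 161.5]
wrist_force: [0.5, 3.2, -0.0]
opening: 0.0603
grasp_force: 1.3
[0.64880956 2.11676849 0.13318923]
[-0.35674499  3.62639514  0.11434999]
[-0.33375187  3.09777829  0.31982541]
[-0.55327052  2.60845997  0.24943966]
```

```bash
python3 -m inch '[[-0.1,-0.28,0,0],[-0.19,-0.57,0,0],[-0.29,-0.85,0,0],[-0.38,-1.14,0,0],[-0.48,-1.42,0,0],[-0.48,-1.42,0,0],[-0.51,-1.52,0,0],[-0.51,-1.52,0,0]]'
python3 -c "
from h import *
for i in range(3):
    p=bot.camera('scene');print(bot.get_obs()['wrist_force'])"
```

```text
time: 7.5
ee_pos: [0.516, -0.0942, 0.1092]
tcp_rot: [179.9, -0.0, 161.6]
wrist_force: [1.7, 8.6, -0.8]
opening: 0.0599
grasp_force: 4.6
[ 2.33118131  8.71193247 -0.78449559]
[ 1.0426648   9.60874716 -0.37100261]
[2.35047423 9.28929374 0.01490756]
```

```bash
python3 -m inch '[[0.32,0.95,0,0],[0.63,1.9,0,0],[0.63,1.9,0,0],[0.63,1.9,0,0],[0.4,1.2,0,0],[0.2,0.6,0,0],[0,0,0,0],[-0.02,-0.07,0,0]]'
python3 - <<'E'
from h import *
p=bot.camera('scene');print(bot.get_obs()['wrist_force'],bot.get_obs()['ee_pos'])
o=np.array([.521,-.0795]);ex=np.array([.3173,.9483])
for n,z in(("jaw_top",.087),("core_center",.056),("trigger_top",.144),("pad_face",.056)):
    for r in bot.landmark_of(n,p)[:2]: X=at_z(p,r["point"],z)[:2];print(n,round(r["score"],2),np.round(r["point"]),(X-o)@ex,np.cross(ex,X-o))
cv2.imwrite("pics/b.png",cv2.resize(p["img"][160:285,270:390],None,fx=5,fy=4.8,interpolation=2)[:,:,::-1])
E
```

```text
time: 8.65
ee_pos: [0.5156, -0.0954, 0.1092]
tcp_rot: [179.8, -0.0, 161.5]
wrist_force: [2.5, 9.6, -1.0]
opening: 0.0599
grasp_force: 4.9
[ 2.44588865  8.36561886 -0.61174751] [ 0.51560771 -0.09533702  0.10921727]
jaw_top 0.65 [332. 244.] 0.17941262117211412 -0.002903148129678061
jaw_top 0.65 [326. 228.] 0.11867470214207898 -0.0037584798917414675
core_center 0.79 [321. 232.] 0.10782932494722115 -0.015198295597525002
core_center 0.73 [384. 213.] 0.09048982033257577 0.18958784673222126
trigger_top 0.68 [313. 189.] 0.013394464106760385 -0.00967611600623286
trigger_top 0.47 [442. 284.] 0.4059048977379239 0.2035507219340491
pad_face 0.48 [331. 246.] 0.1617368938838534 -0.0015796884092209376<stdin>:5: DeprecationWarning: Arrays of 2-dimensional vectors are deprecated. Use arrays of 3-dimensional vectors instead. (deprecated in NumPy 2.0)
```

View pics/b.png

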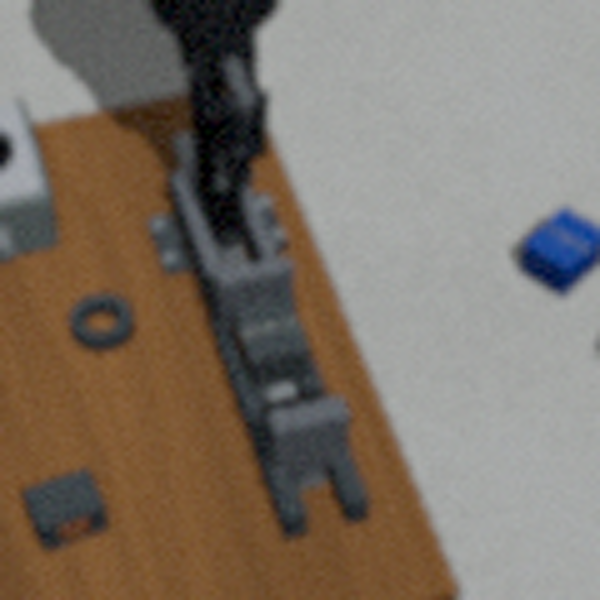

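The picture shows the moving jaw (310,420) well up the bar and a remaining gap to the core (270,340). The trigger is squeezed. Stroke 3.

```bash
python3 -m inch '[[0.32,0.95,0,0],[0.63,1.95,0,0],[0.63,1.95,0,0],[0.63,1.95,0,0],[0.4,1.2,0,0],[0.2,0.6,0,0],[0,0,0,0],[0,0,0,0]]'
python3 - <<'E'
from h import *
p=bot.camera('scene');print(bot.get_obs()['wrist_force'])
o=np.array([.521,-.0795]);ex=np.array([.3173,.9483])
for n,z in(("jaw_top",.087),("core_center",.056),("pad_face",.056)):
    for r in bot.landmark_of(n,p)[:2]: X=at_z(p,r["point"],z)[:2];print(n,round(r["score"],2),np.round(r["point"],1),(X-o)@ex)
cv2.imwrite("pics/c.png",cv2.resize(p["img"][190:275,300:385],None,fx=7,fy=7,interpolation=2)[:,:,::-1])
E
```

```text
time: 9.9
ee_pos: [0.5154, -0.0956, 0.1092]
tcp_rot: [179.9, -0.0, 161.5]
wrist_force: [1.8, 7.8, 0.8]
opening: 0.0601
grasp_force: 3.8
[ 0.71311607  6.94808071 -1.49639805]
jaw_top 0.9 [330.3 241.5] 0.16884246768806577
core_center 0.79 [324.6 231.2] 0.10632601955614011
core_center 0.73 [372.5 300.9] 0.3582083061643943
pad_face 0.35 [329.4 241.4] 0.14583408653299448
pad_face 0.21 [320.2 223.7] 0.07541765366982535
```

View pics/c.png

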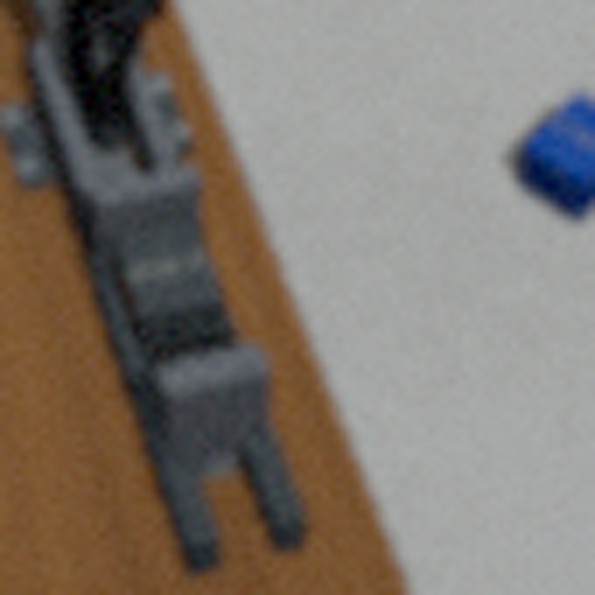

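The jaw (215,365) is now close to the core, with a gap of roughly 15 mm. From here I go in small steps and watch the force.

```bash
cat > f.py <<'E'
from h import *
o=[]
for i in range(4):
    bot.camera('scene');s=bot.get_obs();o.append(-s['wrist_force']@np.array([-.3173,-.9483,0]))
print("F",np.mean(o),"x",(np.array(s['ee_pos'][:2])-[.521,-.0795])@[.3173,.9483],s['opening'],s['time'])
E
python3 f.py
python3 -m inch '[[0.32,0.95,0,0],[0.63,1.95,0,0],[0.63,1.95,0,0],[0.63,1.95,0,0],[0.5,1.5,0,0],[0.38,1.14,0,0],[0.28,0.85,0,0],[0.28,0.85,0,0]]';python3 f.py
```

```text
F 7.508306872318437 x -0.016896130272709385 0.05966220849073645 10.3
time: 11.3
ee_pos: [0.5185, -0.0869, 0.1093]
tcp_rot: [179.9, -0.0, 161.5]
wrist_force: [1.2, 7.6, -0.2]
opening: 0.0602
grasp_force: 3.7
F 7.235284886870069 x -0.007793686194786531 0.05973330245408546 11.5
```

```bash
python3 -m inch '[[-0.03,-0.09,0,0],[-0.06,-0.19,0,0],[-0.1,-0.28,0,0],[-0.1,-0.28,0,0],[-0.1,-0.28,0,0],[-0.1,-0.28,0,0],[-0.1,-0.28,0,0],[-0.1,-0.28,0,0]]' | grep -E 'wrist|grasp';python3 f.py
```

```text
wrist_force: [1.9, 8.6, -1.4]
grasp_force: 4.3
F 8.50040583316235 x -0.010501462432281205 0.06020762747573279 12.7
```

```bash
python3 -m inch '[[-0.03,-0.09,0,0],[-0.06,-0.19,0,0],[-0.1,-0.28,0,0],[-0.1,-0.28,0,0],[-0.1,-0.28,0,0],[-0.1,-0.28,0,0],[-0.1,-0.28,0,0],[-0.1,-0.28,0,0]]' | grep -E 'wrist|grasp';python3 f.py
```

```text
wrist_force: [2.7, 8.4, -0.8]
grasp_force: 4.5
F 9.054614743612806 x -0.013418595667039533 0.059683658190241566 13.9
```

```bash
python3 -m inch '[[-0.03,-0.09,0,0],[-0.06,-0.19,0,0],[-0.1,-0.28,0,0],[-0.1,-0.28,0,0],[-0.1,-0.28,0,0],[-0.1,-0.28,0,0],[-0.1,-0.28,0,0],[-0.1,-0.28,0,0]]' | grep -E 'wrist|grasp';python3 f.py
```

```text
wrist_force: [3.6, 8.7, -1.6]
grasp_force: 4.6
F 9.157482229431608 x -0.016338699440480213 0.06005595740111908 15.1
```

```bash
python3 -m inch '[[0.32,0.95,0,0],[0.63,1.95,0,0],[0.63,1.95,0,0],[0.63,1.95,0,0],[0.55,1.65,0,0],[0.5,1.5,0,0],[0.45,1.35,0,0],[0.45,1.35,0,0]]' | grep -E 'wrist|grasp';python3 f.py
python3 - <<'E'
from h import *
p=bot.camera('scene')
o=np.array([.521,-.0795]);ex=np.array([.3173,.9483])
for n,z in(("jaw_top",.087),("core_center",.056),("pad_face",.056)):
    for r in bot.landmark_of(n,p)[:2]: X=at_z(p,r["point"],z)[:2];print(n,round(r["score"],2),np.round(r["point"],1),(X-o)@ex)
cv2.imwrite("pics/d.png",cv2.resize(p["img"][190:275,300:385],None,fx=7,fy=7,interpolation=2)[:,:,::-1])
E
```

```text
wrist_force: [-0.6, 3.6, 1.0]
grasp_force: 1.4
F 2.9563577683825075 x -0.002900605651574213 0.060288407541637536 16.3
jaw_top 0.88 [330.2 234.9] 0.14678403369571544
core_center 0.77 [374.1 302. ] 0.36230612811246926
core_center 0.59 [379.4 213. ] 0.08718014757120436
pad_face 0.4 [328.6 239.7] 0.13936583342876227
pad_face 0.4 [443.  282.2] 0.3615000683859458
```

View pics/d.png

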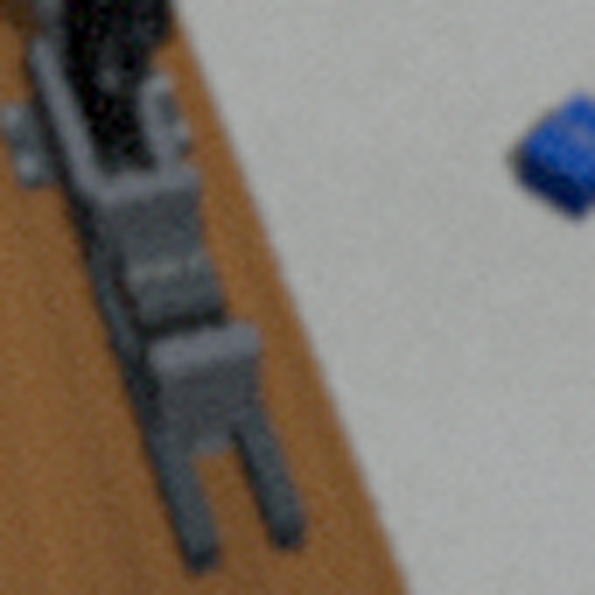

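The jaw (205,345) is about at the core. The pawl is still in free play (3 N), so I press on in small steps.

```bash
python3 -m inch '[[-0.03,-0.09,0,0],[-0.06,-0.19,0,0],[-0.1,-0.28,0,0],[-0.1,-0.28,0,0],[-0.1,-0.28,0,0],[-0.1,-0.28,0,0],[-0.1,-0.28,0,0],[-0.1,-0.28,0,0]]' | grep -E 'wrist|grasp';python3 f.py
```

```text
wrist_force: [1.7, 8.7, 0.4]
grasp_force: 4.0
F 8.390344602619576 x -0.005129189963231642 0.059714734304843586 17.7
```

```bash
python3 -m inch '[[-0.03,-0.09,0,0],[-0.06,-0.19,0,0],[-0.06,-0.19,0,0],[-0.06,-0.19,0,0],[-0.06,-0.19,0,0],[-0.06,-0.19,0,0],[-0.06,-0.19,0,0],[-0.06,-0.19,0,0]]' | grep -E 'wrist|grasp';python3 f.py
```

```text
wrist_force: [0.4, 7.9, -0.8]
grasp_force: 4.2
F 8.32135179744746 x -0.0071034266119432326 0.05988055119072638 18.9
```

```bash
python3 -m inch '[[-0.03,-0.09,0,0],[-0.06,-0.19,0,0],[-0.06,-0.19,0,0],[-0.06,-0.19,0,0],[-0.06,-0.19,0,0],[-0.06,-0.19,0,0],[-0.06,-0.19,0,0],[-0.06,-0.19,0,0]]' | grep -E 'wrist|grasp';python3 f.py
```

```text
wrist_force: [0.6, 8.7, -0.2]
grasp_force: 4.3
F 8.290447966535158 x -0.009020739069374832 0.05970843931682318 20.1
```

```bash
python3 -m inch '[[-0.03,-0.09,0,0],[-0.06,-0.19,0,0],[-0.06,-0.19,0,0],[-0.06,-0.19,0,0],[-0.06,-0.19,0,0],[-0.06,-0.19,0,0],[-0.06,-0.19,0,0],[-0.06,-0.19,0,0]]' | grep -E 'wrist|grasp';python3 f.py
```

```text
wrist_force: [0.7, 8.9, -0.4]
grasp_force: 4.4
F 9.012877650534715 x -0.010991093058288572 0.05964272146274011 21.3
```

```bash
python3 -m inch '[[-0.03,-0.09,0,0],[-0.06,-0.19,0,0],[-0.06,-0.19,0,0],[-0.06,-0.19,0,0],[-0.06,-0.19,0,0],[-0.06,-0.19,0,0],[-0.06,-0.19,0,0],[-0.06,-0.19,0,0]]' | grep -E 'wrist|grasp';python3 f.py
```

```text
wrist_force: [0.8, 10.2, 0.5]
grasp_force: 4.8
F 10.061903937434508 x -0.012848932978257222 0.06012973152641198 22.5
```

```bash
python3 -m inch '[[-0.03,-0.09,0,0],[-0.06,-0.19,0,0],[-0.06,-0.19,0,0],[-0.06,-0.19,0,0],[-0.06,-0.19,0,0],[-0.06,-0.19,0,0],[-0.06,-0.19,0,0],[-0.06,-0.19,0,0]]' | grep -E 'wrist|grasp';python3 f.py
```

```text
wrist_force: [1.8, 10.6, 0.3]
grasp_force: 5.0
F 10.023055418139807 x -0.014794828490813936 0.06004415992624947 23.7
```

```bash
python3 -m inch '[[-0.03,-0.09,0,0],[-0.06,-0.19,0,0],[-0.06,-0.19,0,0],[-0.06,-0.19,0,0],[-0.06,-0.19,0,0],[-0.06,-0.19,0,0],[-0.06,-0.19,0,0],[-0.06,-0.19,0,0]]' | grep -E 'wrist|grasp';python3 f.py
```

```text
wrist_force: [0.7, 11.6, 0.8]
grasp_force: 5.6
F 11.19037212805885 x -0.01657173914876104 0.05956150560534864 24.9
```

```bash
python3 -m inch '[[0.32,0.95,0,0],[0.63,1.95,0,0],[0.63,1.95,0,0],[0.63,1.95,0,0],[0.55,1.65,0,0],[0.5,1.5,0,0],[0.45,1.35,0,0],[0.45,1.35,0,0]]' | grep -E 'wrist|grasp';python3 f.py
```

```text
wrist_force: [0.6, 4.2, -0.3]
grasp_force: 1.9
F 3.5502994722925854 x -0.0035842889246782447 0.059739645963682385 26.1
```

```bash
python3 -m inch '[[-0.03,-0.09,0,0],[-0.06,-0.19,0,0],[-0.06,-0.19,0,0],[-0.06,-0.19,0,0],[-0.06,-0.19,0,0],[-0.06,-0.19,0,0],[-0.06,-0.19,0,0],[-0.06,-0.19,0,0]]' | grep -E 'wrist|grasp';python3 f.py
```

```text
wrist_force: [3.2, 8.8, -1.3]
grasp_force: 4.9
F 9.971563291263738 x -0.004605947335857337 0.06022109711525583 27.3
```

```bash
python3 -m inch '[[-0.03,-0.09,0,0],[-0.06,-0.19,0,0],[-0.06,-0.19,0,0],[-0.06,-0.19,0,0],[-0.06,-0.19,0,0],[-0.06,-0.19,0,0],[-0.06,-0.19,0,0],[-0.06,-0.19,0,0]]' | grep -E 'wrist|grasp';python3 f.py
```

```text
wrist_force: [3.5, 12.3, -1.0]
grasp_force: 6.3
F 13.31167425814353 x -0.0061329342856368384 0.059978518744750346 28.5
```

```bash
python3 -m inch '[[-0.03,-0.09,0,0],[-0.06,-0.19,0,0],[-0.06,-0.19,0,0],[-0.06,-0.19,0,0],[-0.06,-0.19,0,0],[-0.06,-0.19,0,0],[-0.06,-0.19,0,0],[-0.06,-0.19,0,0]]' | grep -E 'wrist|grasp';python3 f.py
```

```text
wrist_force: [3.6, 14.6, -0.6]
grasp_force: 7.7
F 15.317348969459719 x -0.0077178928613614315 0.05990497607594446 29.7
```

```bash
python3 -m inch '[[-0.02,-0.06,0,0],[-0.05,-0.14,0,0],[-0.05,-0.14,0,0],[-0.05,-0.14,0,0],[-0.05,-0.14,0,0],[-0.05,-0.14,0,0],[-0.05,-0.14,0,0],[-0.05,-0.14,0,0]]' | grep -E 'wrist|grasp';python3 f.py; python3 f.py
python3 - <<'E'
from h import *
p=bot.camera('scene')
cv2.imwrite("pics/e.png",cv2.resize(p["img"][190:275,300:385],None,fx=7,fy=7,interpolation=2)[:,:,::-1])
E
```

```text
wrist_force: [5.0, 17.5, -1.9]
grasp_force: 8.7
F 17.51028247858528 x -0.008838885369015967 0.05967720537585692 30.9
F 17.971649675042887 x -0.008845350514533251 0.06048058912908796 31.1
```

View pics/e.png

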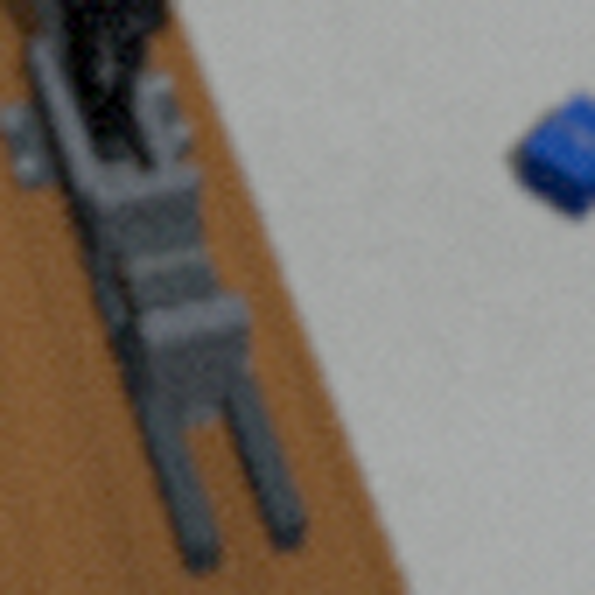

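The jaw (195,320) is closed on the core, which is against the fixed jaw. The trigger force is about 17.7 N against about 8.5 N when only dragging, so the pad presses with roughly 9 N (about 4.6 mm).

```bash
python3 -c "
from workcell import bot
print(bot.job_done())"
```

```text
the job is handed in; nothing more can be done
None
```

I handed the job in with the core clamped and the trigger still held squeezed; from the force readings the pad presses with about 9 N, pushed in roughly 4.6 mm of its 10 mm, and no verdict came back.

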